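Load the cell into the spring-contact charger

TASK

Clear the wooden offcut off the charger onto the bench, then load the blue battery cell with its red-banded end at the charger's red-marked fixed contact: push its plain end against the spring contact until the red end clears the edge of the loading ramp, then tip that end down so the cell lies flat and fully home in the bay. Do not shift or tip the glue bottle, the sanding block or the clay model, and leave everything released and at rest.

Things in the scene. Friction and masses are not known exactly. Their poses are not given: they have to be found in the camera images.
- charger: Grey and black single-bay cell charger fixed to the bench, 170 x 60 x 50 mm. Origin: on the bench, under the inner face of the fixed contact, on the bay's centre line; x runs along the bay from the fixed contact (red marks) to the spring contact, y across, z up. Loading ramp at x = -55 to 0, bay at x = 0 to 62 mm, spring housing (50 mm high) at x = 94 to 114 mm.
- bay_seat (a point): Where the centre of the seated cell belongs: charger x = 35 mm, 28 mm above the bench; axes as the charger's. The bay's floor is 12 mm above the bench; its side walls are 35 mm apart (47 mm over the outsides), run from charger x = 0 to 95 mm and have flat tops 32 mm above the bench. A seated cell's top is 44 mm above the bench.
- ramp_edge (a point): Middle of the top edge of the fixed contact (upright face with a brass plate, charger x = 0), 22 mm above the bench; axes as the charger's. From here the flat loading ramp rises backwards (to -x) at 10 degrees for 55 mm, 35 mm wide between side walls standing 8 mm above its floor; open at the back, a cell may overhang there. A cell laid lengthwise on it stays put.
- contact (a joint): Spring contact: steel plate 26 mm wide, from 14 to 48 mm above the bench, facing the fixed contact; slides along the charger's x. In m: 0 at rest (face at charger x = 62 mm), grows as it is pushed back, stop at 0.026. Force 1 N at rest plus 0.25 N per mm. A seated cell holds it at 0.008; a tilted cell's red end clears the ramp edge at about 0.013.
- cell_center (a point): Centre of the loose battery cell, a plain cylinder 32 mm in diameter and 70 mm long, 140 g, blue with a 10 mm red band and a white and brass disc at one end, bare steel at the other; lies on the bench at the start and can roll. This point is on its axis, half-way along; the point's x axis points along the cell to the red-banded end; the point's y and z turn as it rolls.
- cell_red_end (a point): Centre of the cell's red-banded end face, 35 mm from its centre.
- offcut_center (a point): Centre of a loose wooden offcut, 20 x 50 x 16 mm (its x, y, z), which at the start lies across the tops of the charger's bay walls, its length across the bay.
- glue_bottle: White glue bottle standing upright near one end of the cell, 48 mm in diameter, 129 mm high; origin at the centre of its foot. Must stay.
- sand_block: Brown cork sanding block, 56 x 100 x 29 mm (its x, y, z), near the other end of the cell; origin at the centre of its underside. Must stay.
- clay_model: Small brown clay car, 50 x 110 x 35 mm (its x, y, z), behind the work; origin at the centre of its underside. Must stay.

How it is judged:
By the outcome, as a careful person would: the job done as asked, in the order asked, and still so for the second after the job is handed in, with the robot touching nothing.
It also fails if it takes over 64 s, if anything falls off the work surface, if the arm or the gripper's body presses on something with over 40 N, if the wrist force passes 120 N, or if a joint passes its speed limit or range.

ROBOT

A 6-joint arm with a two-finger parallel gripper is mounted at the origin on a cart in front of the work surface, level with it; the furniture and walls round the work are solid. World frame = base frame: x ahead of the robot, y to its left, z up, the work surface at z = 0. Lengths are in mm, angles in rad, forces in N, time in s.
With the tool pointing down it reaches from about 275 to 750 mm from the base axis. Payload 10.2 kg.
Tool frame: the origin (TCP) lies midway between the tips of the shut fingers; the grasp point (between the pads) lies 19 mm behind it; z points along the fingers, y is the direction in which the jaws open and shut (so a half turn about z gives the same grasp; the last joint's range is limited). The gripper opens to 85 mm and grips with 20 to 120 N. Pads are 22 mm wide; open, the fingers measure 114 mm over their backs; the gripper's body (76 mm by 85 mm) begins 54 mm behind the grasp point. The pads swing forward as they close: fully open they stand 13 mm farther back than shut.
Start: joints at [-1.455, 0.313, 1.498, -0, 1.331, -0.223], TCP at [174.474, -495.167, 231.294] pointing down, gripper open.
Joint ranges: [-2.94, 2.94], [-0.97, 2.17], [0.19, 2.56], [-1.23, 4.37], [0.02, 3.11], [-2.88, 2.88]. Speed limits (rad/s): [2.39, 2.39, 3.01, 3.14, 3.14, 3.14].

INTERFACE

Orientations are given as a unit quaternion [w, x, y, z].
In Python, from rig import sense, optics, ctrl gives the robot as it stands.
- The arm moves only by the tool play_rows, never from a script. Its argument "plan" is a list of rows, each a list of 7 numbers: the shift along the world's x, y, z in mm, then the turn, a rotation vector about the world's x, y, z in rad, then the opening, from -1 (shut) to 1 (fully open), so that 0 is half open. A call has 1 to 5 rows; each row shifts and turns the pose as measured when the row begins; what a row does not reach is not made up. A row lasts 1/12 s, in which the tool goes at most 41.7 mm and 7.16 degrees, less where a joint would pass 70% of its speed; a pose out of reach is approached as far as the arm can. A call is refused whole if a number of a shift passes 41.7 or a number of a turn 0.125, either way. A call with a gripper value outside its range is refused whole. The fingers move at their own pace and stop on an object; "grip_force" is the grip in N (left out, the last holds). Time passes only in rows, so rows that do not move let the fingers close. It gives the time, the measured TCP pose, the force and the opening at its end, in the units of the state.
- sense(): the state, without advancing time (a new reading comes with each control period).
- optics.capture(name): name is "scene" or "top" or "wrist"; returns a dict with "img" (480x640x3 uint8, blue, green, red), "fx", "fy", "cx", "cy" (pixels), "world_to_cam" (4x4, takes a point from world to camera coordinates). Camera axes: x right, y up, looking along -z (the intrinsics and any distortion apply to the point x, -y, -z); pixel columns grow to the right and rows downward; lengths in mm; the calibration is good to about 2 mm. A picture is of the moment at which its call begins. There is no depth.
- ctrl.finish_job(): hands the job in, once; it reports no verdict.
The state is a dict: "time_s": time; "joints": joint angles; "dq": joint speeds; "tau": joint torques, N m; "eef_pos": TCP position; "ee_rot": TCP orientation; "force": force on the tool from outside, world axes, zero at the start; "wrist_torque": the same for the moment, N m; "grip_width": opening from 0.0 (shut) to 1.0 (fully open).
Only numpy, scipy, OpenCV 4.12 (cv2) and the standard library are available. Lean on these libraries where they do the work, as an engineer would, in place of code of your own. Each camera call takes 0.05 s, during which the arm holds its last target. There are 200 camera calls.

## Working session

There is one attempt and no reset: what is moved stays moved. The work goes in short steps, Python scripts to look and compute and a tool call to move; the robot and the scene stay as the last step left them, time stands still between calls to the robot, and variables do not carry over. Pictures are saved under pics/ and viewed, about 8 in all and at most 12, crops included, and the job is handed in when it is done.

Besides the shell and the picture viewer there is one more tool, called as name(argument=value, ...), one argument or row to a line, values as JSON. play_rows: Moves the arm, as the interface text tells. Its arguments: {"type":"object","properties":{"plan":{"type":"array"},"grip_force":{"type":"number"}},"required":["plan"]}

```bash
mkdir -p pics; ls
cat > h.py <<'E'
import numpy as np, cv2
from rig import sense, optics, ctrl
def cap(n,save=None):
    d=optics.capture(n)
    if save: cv2.imwrite('pics/'+save,d['img'])
    return d
def ray(d,u,v):
    M=np.array(d['world_to_cam']);R=M[:3,:3];t=M[:3,3]
    c=-R.T@t
    r=R.T@np.array([(u-d['cx'])/d['fx'],-(v-d['cy'])/d['fy'],-1.])
    return c,r/np.linalg.norm(r)
def onz(d,u,v,z):
    c,r=ray(d,u,v);return c+r*(z-c[2])/r[2]
def proj(d,p):
    M=np.array(d['world_to_cam']);q=M[:3,:3]@np.array(p,float)+M[:3,3]
    return np.array([d['cx']+d['fx']*q[0]/-q[2], d['cy']+d['fy']*(-q[1])/-q[2]])
E
python3 - <<'E'
from h import *
import pickle
for n in ['scene','top']:
    d=cap(n,n+'1.png'); pickle.dump(d,open(n+'1.pkl','wb'))
    print(n,{k:(np.round(v,3).tolist() if k!='img' else 0) for k,v in d.items()})
a=cv2.imread('pics/scene1.png');b=cv2.imread('pics/top1.png')
E
```

```text
pics
scene {'img': 0, 'fx': 439.911, 'fy': 439.911, 'cx': 318.812, 'cy': 236.595, 'world_to_cam': [[-0.675, -0.737, -0.022, 605.354], [0.468, -0.451, 0.76, -162.514], [-0.57, 0.503, 0.65, -691.255], [0.0, 0.0, 0.0, 1.0]]}
top {'img': 0, 'fx': 440.502, 'fy': 440.502, 'cx': 323.109, 'cy': 235.878, 'world_to_cam': [[-0.014, -1.0, 0.006, 304.268], [0.993, -0.013, 0.114, -561.475], [-0.113, 0.007, 0.994, -865.57], [0.0, 0.0, 0.0, 1.0]]}
```

```bash
python3 -c "
from rig import sense; print(sense())"
```

```text
{'time_s': 0.1, 'joints': array([-1.45540917e+00,  3.13375221e-01,  1.49833413e+00,  6.34042986e-06,
        1.33100003e+00, -2.23410865e-01]), 'dq': array([-0.00212688, -0.0018375 , -0.00095036, -0.00034753,  0.00075753,
        0.00057854]), 'tau': array([ 2.02025978e-03, -4.12902474e+01, -2.60141838e+01, -1.53358324e-04,
        3.05712128e-03,  8.80301911e-06]), 'eef_pos': array([ 174.44439453, -494.93776216,  230.81209371]), 'ee_rot': array([-5.57380553e-04,  9.85686239e-01,  1.68589222e-01,  3.32180464e-05]), 'force': array([ 0.40376382,  0.51227553, -0.26350386]), 'wrist_torque': array([ 0.04607866, -0.06806623, -0.06441671]), 'grip_width': 1.000467292151554}
```

View pics/top1.png

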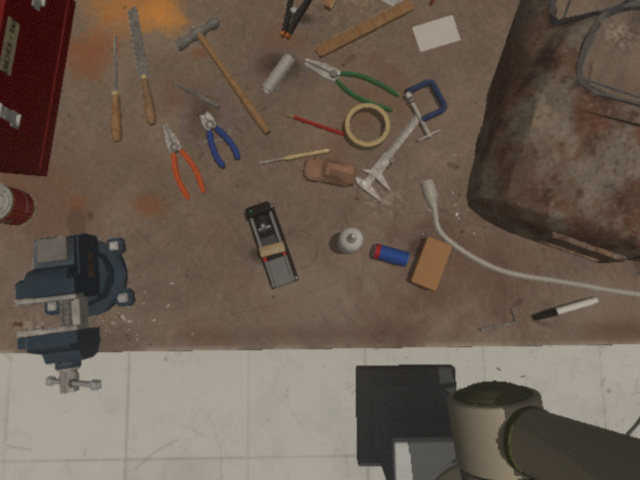

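View pics/scene1.png

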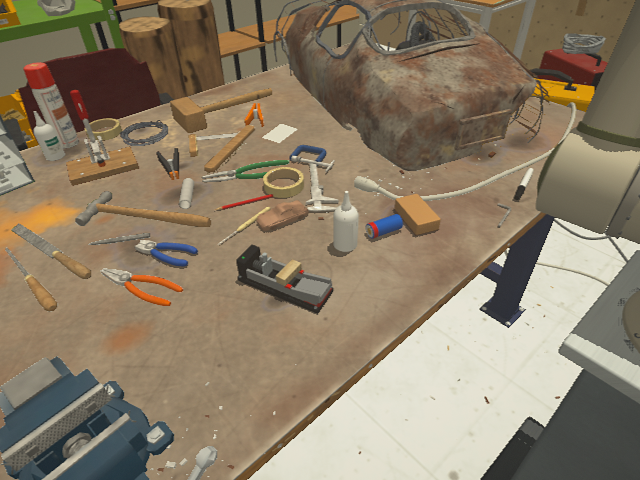

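The top view shows the charger from about (248,206), the black spring housing, to (298,285), the ramp. The offcut is at (270,248), the glue bottle at (350,240), the cell at (390,255) with its red end to the left, the sanding block at (430,263) and the clay model at (330,172). I'll measure from an enlarged crop.

Run:
```python
from h import *
import pickle
T=pickle.load(open('top1.pkl','rb'));S=pickle.load(open('scene1.pkl','rb'))
a=cv2.resize(T['img'][190:300,235:465],None,fx=3.4,fy=3.4,interpolation=cv2.INTER_CUBIC)
b=cv2.resize(S['img'][180:320,225:445],None,fx=2.6,fy=2.6,interpolation=cv2.INTER_CUBIC)
b=cv2.copyMakeBorder(b[:226],0,0,0,max(0,a.shape[1]-b.shape[1]),cv2.BORDER_CONSTANT)[:,:a.shape[1]]
cv2.imwrite('pics/crop1.png',np.vstack([a,b])[:600])
hsv=cv2.cvtColor(T['img'],cv2.COLOR_BGR2HSV)
def blob(name,lo,hi,z,x0,y0,x1,y1):
    m=cv2.inRange(hsv,lo,hi);k=np.zeros_like(m);k[y0:y1,x0:x1]=m[y0:y1,x0:x1]
    cs,_=cv2.findContours(k,0,2)
    if not cs: print(name,'none');return
    c=max(cs,key=cv2.contourArea);r=cv2.minAreaRect(c)
    P=[onz(T,u,v,z) for u,v in cv2.boxPoints(r)]
    print(name,np.round(r[0],1),cv2.contourArea(c),'ctr',np.round(onz(T,*r[0],z),1),'corners',np.round(np.array(P)[:,:2],0).tolist())
blob('blue',(100,100,40),(130,255,255),16,365,235,415,275)
blob('red',(0,120,60),(6,255,255),16,365,235,385,270)
blob('off',(12,60,100),(25,255,255),48,255,235,290,262)
blob('sand',(5,90,80),(20,255,255),29,408,230,455,295)
blob('clay',(3,40,50),(14,255,255),30,300,155,358,190)
blob('bottle',(0,0,140),(180,60,255),60,335,225,366,256)
for p in [(248,206),(271,203),(298,278),(274,287)]: print(p,np.round(onz(T,*p,35),0))
```

```text
blue [393.7 255.6] 343.5 ctr [524.4 151.5  16. ] corners [[519.0, 183.0], [546.0, 175.0], [530.0, 120.0], [503.0, 128.0]]
red [376.9 251. ] 34.5 ctr [534.5 186.   16. ] corners [[521.0, 195.0], [551.0, 185.0], [548.0, 177.0], [518.0, 187.0]]
off [271.6 248.9] 214.0 ctr [538.9 399.6  48. ] corners [[542.0, 426.0], [555.0, 378.0], [535.0, 373.0], [523.0, 421.0]]
sand [434.1 265.8] 1400.5 ctr [501.8  72.3  29. ] corners [[463.0, 126.0], [567.0, 83.0], [541.0, 18.0], [438.0, 62.0]]
clay [328.5 172. ] 1808.0 ctr [698.8 283.6  30. ] corners [[664.0, 343.0], [736.0, 342.0], [734.0, 224.0], [662.0, 225.0]]
bottle [353.4 238.6] 118.5 ctr [556.1 237.3  60. ] corners [[543.0, 258.0], [578.0, 248.0], [570.0, 217.0], [534.0, 226.0]]
(248, 206) [629. 449.  35.]
(271, 203) [634. 402.  35.]
(298, 278) [481. 348.  35.]
(274, 287) [464. 396.  35.]
```

View pics/crop1.png

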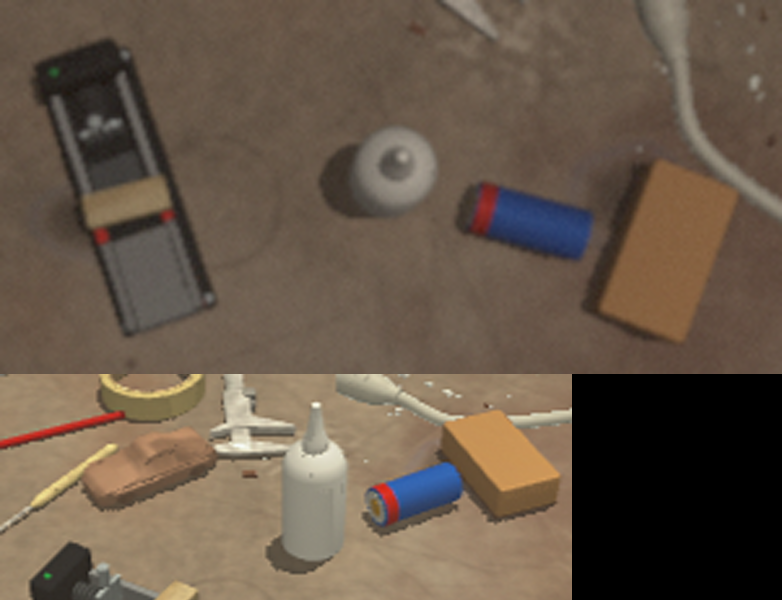

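The crop shows red marks at charger x=0 at crop pixels (101,237) and (167,217), with the offcut just behind them. The cell's red end faces the bottle. Next I'll work out the charger frame and head over there.

Run:
```python
from h import *
import pickle
T=pickle.load(open('top1.pkl','rb'))
f=lambda u,v,z:onz(T,235+u/3.4,190+v/3.4,z)
h=f(82,68,50);r=(f(101,237,32)+f(167,217,32))/2;e=f(170,317,36)
print(np.round([h,r,e],1)); d=h-e; print(np.degrees(np.arctan2(d[1],d[0])),np.linalg.norm(d[:2]),'expect 159', np.linalg.norm((h-r)[:2]),'expect ~104')
```

```text
[[617.3 424.2  50. ]
 [524.3 395.6  32. ]
 [470.8 374.1  36. ]]
18.879494599128147 154.88132856277358 expect 159 97.32703944904982 expect ~104
```

play_rows(
  plan=[
    [14.6, 35.8, 0, 0, 0, 0.062, 1],
    [14.6, 35.8, 0, 0, 0, 0.062, 1],
    [14.6, 35.8, 0, 0, 0, 0.062, 1],
    [14.6, 35.8, 0, 0, 0, 0.062, 1],
    [14.6, 35.8, 0, 0, 0, 0.062, 1],
  ],
)

```text
time_s: 0.52
eef_pos: [245.9, -313.0, 227.1]
ee_rot: [-0.003, 0.947, 0.32, -0.0]
force: [1.8, 0.3, 0.7]
grip_width: 1.0
```

play_rows(
  plan=[
    [14.6, 35.8, 0, 0, 0, 0.062, 1],
    [14.6, 35.8, 0, 0, 0, 0.062, 1],
    [14.6, 35.8, 0, 0, 0, 0.062, 1],
    [14.6, 35.8, 0, 0, 0, 0.062, 1],
    [14.6, 35.8, 0, 0, 0, 0.062, 1],
  ],
)

```text
time_s: 0.93
eef_pos: [319.2, -124.3, 226.4]
ee_rot: [-0.003, 0.884, 0.468, -0.001]
force: [1.1, -1.5, 0.3]
grip_width: 1.001
```

play_rows(
  plan=[
    [14.6, 35.8, 0, 0, 0, 0.062, 1],
    [14.6, 35.8, 0, 0, 0, 0.062, 1],
    [14.6, 35.8, 0, 0, 0, 0.062, 1],
    [14.6, 35.8, 0, 0, 0, 0.062, 1],
    [14.6, 35.8, 0, 0, 0, 0.062, 1],
  ],
)

```text
time_s: 1.35
eef_pos: [392.5, 65.2, 226.6]
ee_rot: [-0.002, 0.796, 0.605, -0.001]
force: [0.8, -0.4, -0.0]
grip_width: 0.998
```

play_rows(
  plan=[
    [14.6, 35.8, 0, 0, 0, 0.062, 1],
    [14.6, 35.8, 0, 0, 0, 0.062, 1],
    [14.6, 35.8, 0, 0, 0, 0.062, 1],
    [14.6, 35.8, 0, 0, 0, 0.062, 1],
    [14.6, 35.8, 0, 0, 0, 0.062, 1],
  ],
)

```text
time_s: 1.77
eef_pos: [465.8, 255.8, 225.5]
ee_rot: [-0.002, 0.686, 0.727, -0.002]
force: [0.1, -1.2, 1.0]
grip_width: 1.0
```

play_rows(
  plan=[
    [14, 32, 0, 0, 0, 0.065, 1],
    [14, 32, 0, 0, 0, 0.065, 1],
    [14, 32, 0, 0, 0, 0.065, 1],
    [14, 32, 0, 0, 0, 0.065, 1],
    [0, 0, 0, 0, 0, 0, 1],
  ],
)

```text
time_s: 2.18
eef_pos: [522.4, 396.6, 220.8]
ee_rot: [-0.003, 0.577, 0.817, -0.004]
force: [-0.4, 0.6, -0.8]
grip_width: 1.0
```

Run:
```python
from h import *
import pickle
d=cap('wrist','w1.png'); pickle.dump(d,open('w1.pkl','wb'))
M=d['world_to_cam'];print(np.round(M,3),d['fx'],np.round(-M[:3,:3].T@M[:3,3],1));s=sense();print(s['eef_pos'],s['ee_rot'],s['joints'])
for n,p in dict(h=[617.3,424.2,50],r=[524.3,395.6,32],o=[538.9,399.6,48]).items(): print(n,proj(d,p))
```

```text
[[ 9.42000e-01  3.34000e-01 -1.00000e-02 -6.22619e+02]
 [-3.23000e-01  9.01000e-01 -2.90000e-01 -1.55284e+02]
 [-8.80000e-02  2.77000e-01  9.57000e-01 -4.34315e+02]
 [ 0.00000e+00  0.00000e+00  0.00000e+00  1.00000e+00]] 385.5453888894419 [498.4 468.2 364.4]
[521.7570935  394.56971174 220.98785104] [-0.00319345  0.57851489  0.81565382 -0.00437879] [0.46812217 0.62129284 1.05824282 0.00156684 1.4727836  0.13099857]
h [436.28213095 222.79982002]
r [320.43236655 212.87454124]
o [338.317756   218.49299036]
```

View pics/w1.png

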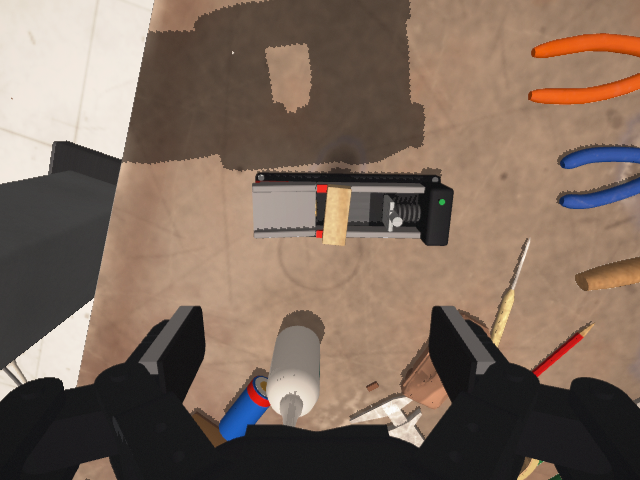

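The wrist view shows the charger running along image x, with the red marks at about (321,188) and (321,235), the offcut at (337,216) and the housing at (438,215). I'll refine this numerically.

Run:
```python
from h import *
import pickle
d=pickle.load(open('w1.pkl','rb'));im=d['img']
hsv=cv2.cvtColor(im,cv2.COLOR_BGR2HSV)
m=cv2.inRange(hsv,(0,170,90),(6,255,255));m[:170]=0;m[250:]=0;m[:,:300]=0;m[:,345:]=0
n,_,st,ct=cv2.connectedComponentsWithStats(m)
for i in range(1,n):
    if st[i,4]>8: print('red',st[i],ct[i],np.round(onz(d,*ct[i],32),1))
m=cv2.inRange(hsv,(12,50,110),(28,255,255));m[:180]=0;m[250:]=0;m[:,:318]=0;m[:,355:]=0
c=max(cv2.findContours(m,0,2)[0],key=cv2.contourArea);r=cv2.minAreaRect(c);print('off',r,np.round(onz(d,*r[0],48),1))
for p in cv2.boxPoints(r): print(np.round(onz(d,*p,48),1))
m=cv2.inRange(hsv,(55,120,80),(75,255,255));ys,xs=np.nonzero(m[190:215,430:450]);print('led',xs.mean()+430,ys.mean()+190,np.round(onz(d,xs.mean()+430,ys.mean()+190,50),1))
cr=cv2.resize(im[165:255,240:465],None,fx=3.5,fy=3.5,interpolation=cv2.INTER_CUBIC);cv2.imwrite('pics/w1c.png',cr)
```

```text
red [317 184  10   9  81] [321.55555556 188.44444444] [517.9 416.3  32. ]
red [316 230   7   8  49] [318.93877551 233.3877551 ] [529.4 377.4  32. ]
off ((336.0, 218.0), (62.0, 36.0), 90.0) [536.9 399.3  48. ]
[513.8 419.   48. ]
[541.7 428.9  48. ]
[561.1 378.8  48. ]
[531.9 368.3  48. ]
led 441.5806451612903 201.5483870967742 [613.8 442.2  50. ]
```

View pics/w1c.png

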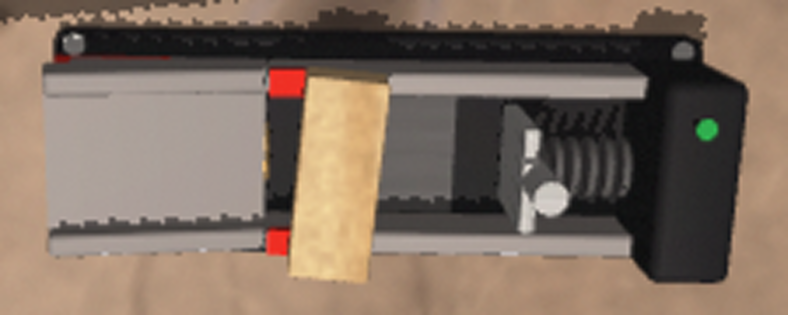

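The crop gives clean edges: the bay walls' inner top edges are at v=96 and v=234, the walls start (x=0) at u≈267, and the housing begins at u≈640–660.

Run:
```python
from h import *
import pickle
d=pickle.load(open('w1.pkl','rb'))
g=lambda u,v,z:onz(d,240+u/3.5,165+v/3.5,z)[:2]
A,B=g(400,96,32),g(640,96,32);C,D=g(400,234,32),g(625,234,32)
for a,b in((A,B),(C,D)): print(np.degrees(np.arctan2(*(b-a)[::-1])),np.linalg.norm(b-a))
th=np.mean([np.arctan2(*(b-a)[::-1]) for a,b in((A,B),(C,D))])
ex=np.array([np.cos(th),np.sin(th)]);ey=np.array([-ex[1],ex[0]])
yc=np.mean([ey@p for p in(A,B,C,D)]);print('width',ey@(A+B-C-D)/2,'expect 35')
x0=[ex@g(267,82,32),ex@g(267,243,32)];print('x0',x0)
O=np.mean(x0)*ex+yc*ey;print('origin',O,'th',np.degrees(th),th)
loc=lambda p:np.round([ex@(p-O),ey@(p-O)],1)
print('wall ends(95)',loc(g(646,82,32)),loc(g(632,245,32)))
P=[g(306,76,48),g(389,82,48),g(370,284,48),g(289,278,48)]
print('off',np.mean(P,0),[loc(p) for p in P], loc(np.mean(P,0)));e=(P[1]+P[2]-P[0]-P[3]);print('off ang',np.degrees(np.arctan2(e[1],e[0])))
for n,z,p in(('bolt',7,(74,43)),('houseNear',50,(654,282)),('houseFarR',50,(747,88))): print(n,loc(g(*p,z)))
print('bay_seat',O+35*ex)
q=sense()['ee_rot'];print('tool y ang',np.degrees(2*np.arctan2(q[2],q[1]))-90)
```

```text
19.62857394345383 59.392891629904334
19.689318014300675 57.398939199963266
width 35.563252722370436 expect 35
x0 [np.float64(623.2201401980515), np.float64(623.1165600182876)]
origin [520.72269155 394.73692318] th 19.658945978877252 0.3431133348031077
wall ends(95) [93.6 21.3] [ 93.4 -20.7]
off [537.15565268 400.28269551] [array([ 9.4, 25.4]), array([29., 24.]), array([ 25.5, -26.1]), array([  5.5, -24.5])] [17.3 -0.3]
off ang 15.365367183105805
bolt [-51.2  27.5]
houseNear [ 94.6 -24.8]
houseFarR [112.4  22.8]
bay_seat [553.682606   406.51164355]
tool y ang 19.306495827555096
```

play_rows(
  plan=[
    [8, 3, 0, 0, 0, -0.034, -0.1],
    [7, 3, -30, 0, 0, -0.034, -0.1],
    [0, 0, -35, 0, 0, 0, -0.1],
    [0, 0, -35, 0, 0, 0, -0.1],
    [0, 0, 0, 0, 0, 0, -0.1],
  ],
  grip_force=30,
)

```text
time_s: 2.65
eef_pos: [536.4, 397.5, 119.2]
ee_rot: [-0.002, 0.609, 0.793, -0.004]
force: [-0.7, -0.3, -0.7]
grip_width: 0.449
```

play_rows(
  plan=[
    [1, 3, -28, 0, 0, 0, -0.1],
    [0, 0, -28, 0, 0, 0, -0.1],
    [0, 0, -18, 0, 0, 0, -0.1],
    [0, 0, -6, 0, 0, 0, -0.1],
    [0, 0, 0, 0, 0, 0, -0.1],
  ],
)

```text
time_s: 3.07
eef_pos: [539.2, 397.7, 45.0]
ee_rot: [-0.001, 0.611, 0.791, -0.001]
force: [-0.2, -0.6, 0.3]
grip_width: 0.452
```

play_rows(
  plan=[
    [-2, 2, -6, 0, 0, 0, -0.1],
    [0, 0, -2, 0, 0, 0, -0.1],
    [0, 0, 0, 0, 0, 0, -1],
    [0, 0, 0, 0, 0, 0, -1],
    [0, 0, 0, 0, 0, 0, -1],
  ],
)

```text
time_s: 3.48
eef_pos: [539.7, 400.5, 44.2]
ee_rot: [0.001, 0.612, 0.791, 0.003]
force: [-0.4, 0.0, 0.0]
grip_width: 0.214
```

play_rows(
  plan=[
    [0, 0, 0, 0, 0, 0, -1],
    [0, 0, 0, 0, 0, 0, -1],
    [0, 0, 25, 0, 0, 0, -1],
    [0, 0, 30, 0, 0, 0, -1],
    [0, 0, 0, 0, 0, 0, -1],
  ],
)

```text
time_s: 3.9
eef_pos: [539.3, 400.3, 101.2]
ee_rot: [0.001, 0.612, 0.791, 0.002]
force: [0.4, 0.9, 1.0]
grip_width: 0.219
```

play_rows(
  plan=[
    [-15, 28, 0, 0, 0, 0, -1],
    [-15, 28, 0, 0, 0, 0, -1],
    [-15, 28, 0, 0, 0, 0, -1],
    [-15, 20, -20, 0, 0, 0, -1],
    [0, 0, -30, 0, 0, 0, -1],
  ],
)

```text
time_s: 4.32
eef_pos: [481.1, 509.2, 59.2]
ee_rot: [0.003, 0.614, 0.789, 0.01]
force: [-0.3, -0.1, -0.9]
grip_width: 0.215
```

play_rows(
  plan=[
    [0, 0, -18, 0, 0, 0, -1],
    [0, 0, -6, 0, 0, 0, -1],
    [0, 0, 0, 0, 0, 0, -1],
    [0, 0, 0, 0, 0, 0, -1],
  ],
)

```text
time_s: 4.65
eef_pos: [477.5, 509.4, 28.3]
ee_rot: [0.002, 0.612, 0.79, 0.006]
force: [0.9, -0.3, 0.7]
grip_width: 0.22
```

play_rows(
  plan=[
    [0, 0, -8, 0, 0, 0, -1],
    [0, 0, -4, 0, 0, 0, -1],
    [0, 0, -4, 0, 0, 0, -1],
    [0, 0, 0, 0, 0, 0, -1],
  ],
)

```text
time_s: 4.98
eef_pos: [479.9, 509.3, 14.6]
ee_rot: [0.003, 0.613, 0.79, 0.009]
force: [-0.1, 0.6, -0.7]
grip_width: 0.222
```

play_rows(
  plan=[
    [0, 0, -2, 0, 0, 0, -1],
    [0, 0, -2, 0, 0, 0, -1],
    [0, 0, 0, 0, 0, 0, -1],
  ],
)

```text
time_s: 5.23
eef_pos: [480.7, 509.4, 11.3]
ee_rot: [0.003, 0.613, 0.79, 0.01]
force: [0.0, 0.4, -0.6]
grip_width: 0.218
```

play_rows(
  plan=[
    [0, 0, -1.5, 0, 0, 0, -1],
    [0, 0, -1.5, 0, 0, 0, -1],
    [0, 0, 0, 0, 0, 0, -1],
  ],
)

```text
time_s: 5.48
eef_pos: [480.9, 509.6, 11.6]
ee_rot: [0.003, 0.613, 0.79, 0.01]
force: [-1.1, -0.8, -0.5]
grip_width: 0.219
```

play_rows(
  plan=[
    [0, 0, 0, 0, 0, 0, 0.1],
    [0, 0, 0, 0, 0, 0, 0.1],
    [0, 0, 0, 0, 0, 0, 0.1],
    [0, 0, 25, 0, 0, 0, 0.1],
    [0, 0, 40, 0, 0, 0, 0.3],
  ],
)

```text
time_s: 5.9
eef_pos: [477.6, 507.0, 69.0]
ee_rot: [0.002, 0.613, 0.79, 0.003]
force: [0.2, -0.1, 0.5]
grip_width: 0.649
```

play_rows(
  plan=[
    [0, 0, 40, 0, 0, 0, 0.3],
    [0, 0, 40, 0, 0, 0, 0.3],
    [5, -35, 40, 0, 0, -0.054, 0.3],
    [5, -40, 0, 0, 0, -0.054, 0.3],
    [5, -40, 0, 0, 0, -0.054, 0.3],
  ],
)

```text
time_s: 6.32
eef_pos: [490.4, 403.6, 190.6]
ee_rot: [0.003, 0.674, 0.739, 0.009]
force: [0.9, -0.4, -1.2]
grip_width: 0.651
```

play_rows(
  plan=[
    [5, -40, 0, 0, 0, -0.054, 0.3],
    [5, -40, 0, 0, 0, -0.054, 0.3],
    [5, -40, 0, 0, 0, -0.054, 0.3],
    [5, -40, 0, 0, 0, -0.054, 0.3],
    [5, -40, 0, 0, 0, -0.054, 0.3],
  ],
)

```text
time_s: 6.73
eef_pos: [514.5, 196.5, 192.4]
ee_rot: [0.005, 0.771, 0.637, 0.01]
force: [1.5, -0.3, -0.3]
grip_width: 0.647
```

play_rows(
  plan=[
    [3, -35, 0, 0, 0, -0.05, 0.3],
    [0, 0, 0, 0, 0, 0, 0.3],
  ],
)

```text
time_s: 6.9
eef_pos: [518.1, 154.0, 192.6]
ee_rot: [0.006, 0.79, 0.613, 0.01]
force: [0.3, -0.5, 0.2]
grip_width: 0.65
```

Run:
```python
from h import *
import pickle
d=cap('wrist','w2.png'); pickle.dump(d,open('w2.pkl','wb'))
t=cap('top'); cv2.imwrite('pics/t2.png',cv2.resize(t['img'][100:320,180:470],None,fx=2,fy=2))
s=sense();print(s['eef_pos'],s['ee_rot'])
```

```text
[517.69144425 158.07735188 192.61777924] [0.00567434 0.78804226 0.6155059  0.01047291]
```

View pics/w2.png

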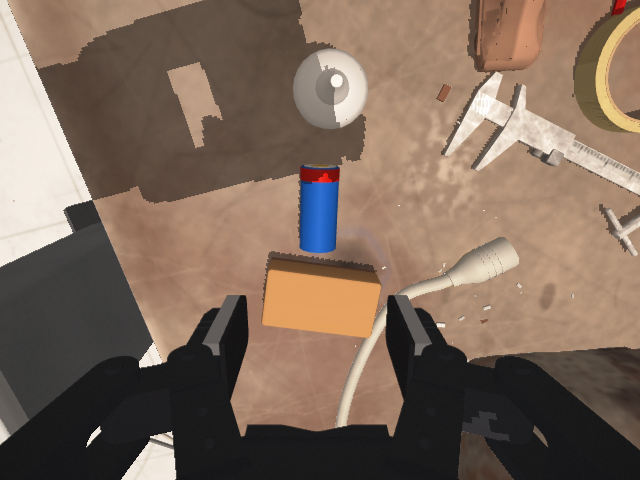

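The wrist view shows the cell nearly along image y, with its red end at (320,170), its plain end at (318,250), the bottle at (330,88) and the sanding block at (320,300).

Run:
```python
from h import *
import pickle
d=pickle.load(open('w2.pkl','rb'));im=d['img'];hsv=cv2.cvtColor(im,cv2.COLOR_BGR2HSV)
def rect(lo,hi,name,z):
    m=cv2.inRange(hsv,lo,hi);k=np.zeros_like(m);k[155:260,290:350]=m[155:260,290:350]
    c=max(cv2.findContours(k,0,2)[0],key=cv2.contourArea);r=cv2.minAreaRect(c)
    P=np.array([onz(d,*p,z)[:2] for p in cv2.boxPoints(r)]);print(name,np.round(r[0],1),r[1:],np.round(P.mean(0),1),np.round(P,1).tolist());return P
b=rect((100,100,40),(130,255,255),'blue',16);r=rect((0,120,40),(8,255,255),'red',16)
v=r.mean(0)-b.mean(0);a=np.arctan2(v[1],v[0]);print('ang',np.degrees(a),'dist',np.linalg.norm(v),'expect 35')
c=(b.mean(0)+r.mean(0))/2-0*v
print('centre est',b.mean(0)+v/np.linalg.norm(v)*5, r.mean(0)-v/np.linalg.norm(v)*30)
q=sense()['ee_rot'];print('tool y ang',np.degrees(2*np.arctan2(q[2],q[1]))-90)
```

```text
blue [317.9 216.7] ((37.234283447265625, 71.1083984375), 2.602562189102173) [521.7 151.1] [[497.2, 126.2], [515.9, 185.4], [545.5, 176.4], [528.3, 116.4]]
red [319.2 174.6] ((39.65208435058594, 14.112154960632324), 4.39870548248291) [531.8 186.2] [[514.4, 186.1], [518.2, 197.0], [549.1, 186.5], [545.6, 175.4]]
ang 74.00329423384764 dist 36.537454027468044 expect 35
centre est [523.12758413 155.91139053] [523.55127892 157.38931056]
tool y ang -14.016272335562832
```

play_rows(
  plan=[
    [7, 3, -30, 0, 0, -0.035, 0.3],
    [0, 0, -40, 0, 0, 0, 0.3],
    [0, 0, -40, 0, 0, 0, 0.3],
    [0, 0, -25, 0, 0, 0, 0.3],
    [0, 0, 0, 0, 0, 0, 0.3],
  ],
)

```text
time_s: 7.42
eef_pos: [525.1, 167.9, 55.2]
ee_rot: [0.007, 0.796, 0.605, 0.015]
force: [-0.6, -0.0, -0.5]
grip_width: 0.653
```

play_rows(
  plan=[
    [0, -4, -15, -0.007, 0.032, 0, 0.3],
    [0, -2, -15, 0, 0, 0, 0.3],
    [0, 0, -10, 0, 0, 0, 0.3],
    [0, 0, 0, 0, 0, 0, 0.3],
  ],
)

```text
time_s: 7.75
eef_pos: [525.8, 166.9, 16.6]
ee_rot: [0.001, 0.794, 0.608, 0.0]
force: [-0.4, 0.2, -0.7]
grip_width: 0.653
```

play_rows(
  plan=[
    [-1, -4, -6, 0, 0, 0, 0.3],
    [0, -2, -3, 0, 0, 0, 0.3],
    [0, 0, 0, 0, 0, 0, 0.3],
  ],
)

```text
time_s: 8.0
eef_pos: [526.1, 162.1, 9.8]
ee_rot: [0.002, 0.793, 0.609, 0.002]
force: [0.4, 0.1, 0.1]
grip_width: 0.649
```

play_rows(
  plan=[
    [0, 0, -1, 0, 0, 0, -1],
    [0, 0, 0, 0, 0, 0, -1],
    [0, 0, 0, 0, 0, 0, -1],
    [0, 0, 0, 0, 0, 0, -1],
    [0, 0, 0, 0, 0, 0, -1],
  ],
  grip_force=40,
)

```text
time_s: 8.42
eef_pos: [526.9, 162.1, 10.7]
ee_rot: [0.002, 0.793, 0.609, 0.003]
force: [0.8, 0.3, -2.2]
grip_width: 0.36
```

play_rows(
  plan=[
    [0, 0, 0, 0, 0, 0, -1],
    [0, 0, 20, 0, 0, 0, -1],
    [0, 0, 40, 0, 0, 0, -1],
    [0, 0, 40, 0, 0, 0, -1],
    [0, 0, 0, 0, 0, 0, -1],
  ],
)

```text
time_s: 8.83
eef_pos: [524.5, 161.8, 112.1]
ee_rot: [0.001, 0.793, 0.609, 0.001]
force: [0.6, -0.0, -0.6]
grip_width: 0.355
```

play_rows(
  plan=[
    [0, 0, 35, 0, 0, 0, -1],
    [0, 0, 35, 0, 0, 0, -1],
    [-2, 12.3, 15, 0, 0, 0.122, -1],
    [-2, 12.3, 0, 0, 0, 0.122, -1],
    [-2, 12.3, 0, 0, 0, 0.122, -1],
  ],
)

```text
time_s: 9.25
eef_pos: [518.1, 197.9, 201.9]
ee_rot: [0.002, 0.667, 0.745, 0.001]
force: [-0.0, -0.2, -1.3]
grip_width: 0.355
```

play_rows(
  plan=[
    [-2, 12.3, 0, 0, 0, 0.122, -1],
    [-2, 12.3, 0, 0, 0, 0.122, -1],
    [-2, 12.3, 0, 0, 0, 0.122, -1],
    [-2, 12.3, 0, 0, 0, 0.122, -1],
    [-2, 12.3, 0, 0, 0, 0.122, -1],
  ],
)

```text
time_s: 9.67
eef_pos: [507.3, 262.3, 200.6]
ee_rot: [0.001, 0.405, 0.914, 0.002]
force: [0.4, 0.3, -1.0]
grip_width: 0.354
```

play_rows(
  plan=[
    [-2, 12.3, 0, 0, 0, 0.122, -1],
    [-2, 12.3, 0, 0, 0, 0.122, -1],
    [-2, 12.3, 0, 0, 0, 0.122, -1],
    [-2, 12.3, 0, 0, 0, 0.122, -1],
    [-2, 12.3, 0, 0, 0, 0.122, -1],
  ],
)

```text
time_s: 10.08
eef_pos: [495.9, 326.7, 197.5]
ee_rot: [-0.001, 0.105, 0.994, 0.001]
force: [-0.1, 0.4, -1.3]
grip_width: 0.359
```

play_rows(
  plan=[
    [-2, 12.3, 0, 0, 0, 0.122, -1],
    [-2, 12.3, 0, 0, 0, 0.122, -1],
    [0, 0, 0, 0, 0, 0, -1],
  ],
)

```text
time_s: 10.33
eef_pos: [490.6, 354.1, 195.3]
ee_rot: [-0.002, -0.023, 1.0, 0.0]
force: [0.2, -0.9, -1.7]
grip_width: 0.356
```

play_rows(
  plan=[
    [-1, 10, -10, 0, 0, 0.099, -1],
    [-1, 10, -25, 0, 0, 0.099, -1],
    [-1, 9, -25, 0, 0, 0.099, -1],
    [0, 0, 0, -0.0294, 0.0822, 0, -1],
    [0, 0, 0, -0.0294, 0.0822, 0, -1],
  ],
)

```text
time_s: 10.75
eef_pos: [485.9, 382.2, 132.3]
ee_rot: [-0.089, -0.169, 0.982, -0.015]
force: [0.7, -0.0, -0.4]
grip_width: 0.356
```

play_rows(
  plan=[
    [0, 0, 0, 0, 0, 0, -1],
  ],
)

```text
time_s: 10.83
eef_pos: [486.5, 381.4, 130.1]
ee_rot: [-0.092, -0.167, 0.982, -0.016]
force: [0.5, 0.3, -2.3]
grip_width: 0.359
```

```bash
cat >> h.py <<'E'
from scipy.spatial.transform import Rotation as Ro
O=np.array([520.7,394.7,0]);TH=np.radians(19.66)
E3=np.array([[np.cos(TH),np.sin(TH),0],[-np.sin(TH),np.cos(TH),0],[0,0,1]]) # rows: ex,ey,ez
def st(goal=None,tilt=0.):
    """tool in charger frame; deltas (world) to goal [x,y,z local]; turn to jaw||ey, tool z tilted"""
    s=sense();q=s['ee_rot'];R=Ro.from_quat([q[1],q[2],q[3],q[0]])
    p=E3@(s['eef_pos']-O);print('t',round(s['time_s'],2),'tcp local',np.round(p,1),'F local',np.round(E3@s['force'],1),'grip',round(s['grip_width'],3))
    t=np.radians(tilt);z=E3.T@np.array([-np.sin(t),0,-np.cos(t)])
    y=R.as_matrix()[:,1];ey=E3[1]*np.sign(y@E3[1])
    G=Ro.from_matrix(np.c_[np.cross(ey,z),ey,z]);print('turn',np.round((G*R.inv()).as_rotvec(),4))
    if goal is not None: print('shift',np.round(E3.T@(np.array(goal)-p),1))
E
python3 - <<'E'
from h import *
st([-35.1,0,39.1],10)
d=cap('scene');c=proj(d,[490,380,90]).astype(int);print(c)
x,y=c;im=d['img'][max(0,y-100):y+100,max(0,x-130):x+130];cv2.imwrite('pics/s3.png',cv2.resize(im,None,fx=2.8,fy=2.8,interpolation=cv2.INTER_CUBIC))
E
```

```text
t 10.83 tcp local [-36.7  -1.  130.1] F local [ 0.6  0.1 -2.3] grip 0.359
turn [ 0.0047 -0.0113  0.0069]
shift [  1.2   1.5 -91. ]
[314 258]
```

View pics/s3.png

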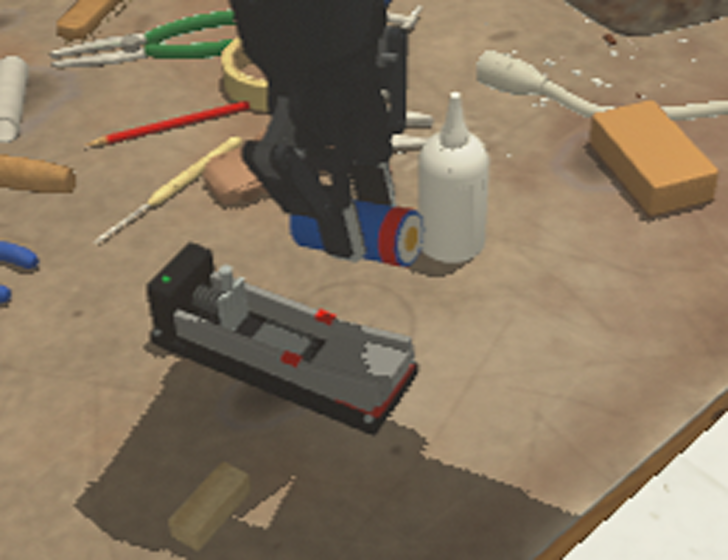

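The scene view shows the cell gripped over the ramp with its red end at (405,237) pointing to the ramp's open back, and the offcut lying on the bench at (210,505). I'll lower it.

play_rows(
  plan=[
    [1, 1, -25, 0.004, -0.011, 0.007, -1],
    [0, 1, -25, 0, 0, 0, -1],
    [0, 0, -18, 0, 0, 0, -1],
    [0, 0, -8, 0, 0, 0, -1],
    [0, 0, 0, 0, 0, 0, -1],
  ],
)

```text
time_s: 11.3
eef_pos: [489.0, 382.1, 54.5]
ee_rot: [-0.074, -0.165, 0.983, -0.013]
force: [-0.3, 1.5, -2.0]
grip_width: 0.353
```

```bash
python3 -c "
from h import *
st([-35.1,0,39.1],10)"
```

```text
t 11.3 tcp local [-34.   -1.2  54.5] F local [ 0.2  1.5 -2. ] grip 0.353
turn [-0.006   0.0224  0.011 ]
shift [ -1.4   0.7 -15.4]
```

play_rows(
  plan=[
    [-1, 1, -6, -0.006, 0.022, 0.011, -1],
    [0, 0, -4, 0, 0, 0, -1],
    [0, 0, -3, 0, 0, 0, -1],
    [0, 0, 0, 0, 0, 0, -1],
  ],
)

```text
time_s: 11.63
eef_pos: [489.3, 383.6, 44.1]
ee_rot: [-0.083, -0.17, 0.982, -0.014]
force: [-0.3, 0.5, -1.9]
grip_width: 0.354
```

```bash
python3 -c "
from h import *
st([-35.1,0,39.1],10)"
```

```text
t 11.63 tcp local [-33.3   0.1  44.1] F local [-0.1  0.6 -1.9] grip 0.354
turn [-0.0022  0.0054  0.0012]
shift [-1.7 -0.7 -5. ]
```

play_rows(
  plan=[
    [-1, 0, -3, -0.002, 0.005, 0, -1],
    [0, 0, -2, 0, 0, 0, -1],
    [0, 0, -1, 0, 0, 0, -1],
    [0, 0, 0, 0, 0, 0, -1],
  ],
)

```text
time_s: 11.97
eef_pos: [489.0, 384.0, 39.0]
ee_rot: [-0.084, -0.169, 0.982, -0.014]
force: [-0.8, 0.7, -1.9]
grip_width: 0.355
```

```bash
python3 -c "
from h import *
st([-35.1,0,39.1],10)"
```

```text
t 11.97 tcp local [-33.5   0.6  39. ] F local [-0.5  1.  -1.9] grip 0.355
turn [-0.0012  0.0027  0.0014]
shift [-1.3 -1.1  0.1]
```

play_rows(
  plan=[
    [0, -1, -1, 0, 0.002, 0, -1],
    [0, 0, -1, 0, 0, 0, -1],
    [0, 0, 0, 0, 0, 0, -1],
  ],
)

```text
time_s: 12.22
eef_pos: [489.2, 383.2, 38.4]
ee_rot: [-0.085, -0.169, 0.982, -0.014]
force: [0.1, -0.7, -1.8]
grip_width: 0.357
```

```bash
python3 -c "
from h import *
st([-35.1,0,37.1],10)"
```

```text
t 12.22 tcp local [-33.5  -0.2  38.4] F local [-0.1 -0.7 -1.8] grip 0.357
turn [-0.002   0.0014  0.0014]
shift [-1.6 -0.3 -1.3]
```

play_rows(
  plan=[
    [0, 0, -1.5, 0, 0, 0, -1],
    [0, 0, -1, 0, 0, 0, -1],
    [0, 0, 0, 0, 0, 0, -1],
  ],
)

```text
time_s: 12.47
eef_pos: [489.5, 383.3, 38.4]
ee_rot: [-0.085, -0.17, 0.982, -0.014]
force: [-0.0, 0.5, -1.6]
grip_width: 0.355
```

```bash
python3 -c "
from h import *
st([-35.1,0,37.1],10)"
```

```text
t 12.47 tcp local [-33.2  -0.2  38.4] F local [ 0.1  0.4 -1.6] grip 0.355
turn [-0.0025  0.0023  0.0013]
shift [-1.9 -0.4 -1.3]
```

play_rows(
  plan=[
    [0, 0, -2.5, 0, 0, 0, -1],
    [0, 0, -2.5, 0, 0, 0, -1],
  ],
)

```text
time_s: 12.63
eef_pos: [489.8, 383.5, 37.8]
ee_rot: [-0.084, -0.17, 0.982, -0.014]
force: [-9.7, -6.1, 25.2]
grip_width: 0.356
```

```bash
python3 -c "
from h import *
st([-35.1,0,37.1],10)"
```

```text
t 12.63 tcp local [-32.9  -0.2  37.8] F local [-11.2  -2.5  25.2] grip 0.356
turn [-0.0027  0.003   0.0008]
shift [-2.2 -0.6 -0.7]
```

play_rows(
  plan=[
    [0, 0, 1, 0, 0, 0, -1],
    [0, 0, 0, 0, 0, 0, 0.1],
    [0, 0, 0, 0, 0, 0, 0.1],
    [0, 0, 0, 0, 0, 0, 0.1],
    [0, 0, 0, 0, 0, 0, 0.1],
  ],
)

```text
time_s: 13.05
eef_pos: [490.3, 383.5, 39.0]
ee_rot: [-0.083, -0.17, 0.982, -0.014]
force: [-0.3, 1.4, -0.5]
grip_width: 0.551
```

play_rows(
  plan=[
    [0, 0, 20, 0, 0, 0, 0.1],
    [-5, -2, 30, 0.0294, -0.0822, 0, 0.1],
    [-5, -2, 30, 0.0294, -0.0822, 0, 0.1],
    [-5, -2, 30, 0, 0, 0, 0.1],
    [0, 0, 0, 0, 0, 0, 0.1],
  ],
)

```text
time_s: 13.47
eef_pos: [473.4, 376.0, 148.0]
ee_rot: [0.003, -0.17, 0.985, 0.001]
force: [0.8, 0.5, 1.1]
grip_width: 0.55
```

Run:
```python
from h import *
import pickle
st([-49.2,0,43.9],0)
d=cap('wrist','w4.png'); pickle.dump(d,open('w4.pkl','wb'))
t=cap('top'); pickle.dump(t,open('t4.pkl','wb'))
A=d['img'][::,:];print(proj(d,O+E3[0]*-26.5+[0,0,43]),proj(t,O+E3[0]*-26.5+[0,0,43]))
B=cv2.resize(t['img'][150:310,230:330],None,fx=3,fy=3)
cv2.imwrite('pics/m4.png',np.hstack([cv2.resize(A,(500,375)),B[:375]]) )
```

```text
t 13.47 tcp local [-50.9  -1.7 148. ] F local [1.  0.1 1.1] grip 0.55
turn [-0.003   0.0049  0.0018]
shift [   1.     2.1 -104.1]
[316.78582235 269.56947038] [278.80142331 270.65924661]
```

View pics/m4.png

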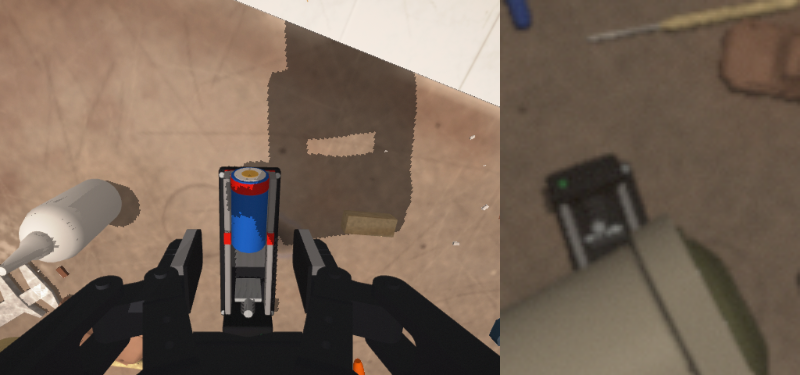

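The cell lies in the ramp, with its red end at the open back (wrist (250,178) at this scale) and its plain end just past the red marks. The offcut is on the bench at (370,226). Now for the exact position along the ramp.

Run:
```python
from h import *
import pickle
d=pickle.load(open('w4.pkl','rb'));hsv=cv2.cvtColor(d['img'],cv2.COLOR_BGR2HSV)
m=cv2.inRange(hsv,(100,100,40),(130,255,255));m[:200]=0;m[:,:285]=0;m[:,350:]=0;m[345:]=0
c=max(cv2.findContours(m,0,2)[0],key=cv2.contourArea);r=cv2.boundingRect(c);print(r)
# lowest and highest rows along the middle column
u=r[0]+r[2]/2;col=m[:,int(u)];v=np.nonzero(col)[0];print(u,v.min(),v.max())
for vv,z in((v.max()+1,52.6),(v.min(),62.9)): print(np.round(E3@(onz(d,u,vv,z)-O),1))
```

```text
(296, 243, 48, 81)
320.0 233 323
[10.3  2.2 52.6]
[-58.8   2.   62.9]
```

play_rows(
  plan=[
    [1, 2, -30, -0.003, 0.005, 0.002, 0.1],
    [0, 0, -30, 0, 0, 0, 0.1],
    [0, 0, -22, 0, 0, 0, 0.1],
    [0, 0, -10, 0, 0, 0, 0.1],
    [0, 0, 0, 0, 0, 0, 0.1],
  ],
)

```text
time_s: 13.98
eef_pos: [472.7, 376.3, 42.0]
ee_rot: [-0.007, -0.17, 0.985, -0.002]
force: [0.1, 0.6, -0.1]
grip_width: 0.549
```

```bash
python3 -c "
from h import *
st([-49.7,0.5,44],0)"
```

```text
t 13.98 tcp local [-51.4  -1.2  42. ] F local [ 0.3  0.5 -0.1] grip 0.549
turn [ 0.0064 -0.0128  0.0009]
shift [1.  2.1 2. ]
```

play_rows(
  plan=[
    [1, 2, 2, 0.006, -0.013, 0.001, 0.1],
    [0, 0, 0, 0, 0, 0, 0.1],
  ],
)

```text
time_s: 14.15
eef_pos: [473.8, 378.3, 43.3]
ee_rot: [-0.0, -0.171, 0.985, -0.0]
force: [-0.4, 0.7, 0.2]
grip_width: 0.548
```

```bash
python3 -c "
from h import *
st([-49.7,0.5,44],0)"
```

```text
t 14.15 tcp local [-49.6   0.3  43.3] F local [-0.2  0.8  0.2] grip 0.548
turn [ 0.001  -0.0008  0.0001]
shift [-0.1  0.2  0.7]
```

play_rows(
  plan=[
    [0, 0, 0.7, 0, 0, 0, -1],
    [0, 0, 0, 0, 0, 0, -1],
    [0, 0, 0, 0, 0, 0, -1],
    [0, 0, 0, 0, 0, 0, -1],
    [0, 0, 0, 0, 0, 0, -1],
  ],
  grip_force=30,
)

```text
time_s: 14.57
eef_pos: [475.3, 379.2, 47.8]
ee_rot: [0.002, -0.171, 0.985, 0.0]
force: [-0.0, -0.2, -1.2]
grip_width: 0.357
```

```bash
python3 -c "
from h import *
st([-10,0.3,37],0)"
```

```text
t 14.57 tcp local [-47.9   0.7  47.8] F local [-0.1 -0.1 -1.2] grip 0.357
turn [-0.0017  0.0044 -0.    ]
shift [ 35.9  12.4 -10.8]
```

play_rows(
  plan=[
    [0, 0, -0.8, 0, 0, 0, 0.1],
    [0, 0, -0.8, 0, 0, 0, 0.1],
    [0, 0, -0.8, 0, 0, 0, 0.1],
    [-1, 0, -4, -0.002, 0.004, 0, 0.1],
    [0, 0, -0.8, 0, 0, 0, 0.1],
  ],
)

```text
time_s: 14.98
eef_pos: [474.8, 379.5, 41.2]
ee_rot: [0.001, -0.171, 0.985, 0.0]
force: [0.3, -0.3, -0.1]
grip_width: 0.551
```

```bash
python3 -c "
from h import *
st([-49.7,0.5,44],0)"
```

```text
t 14.98 tcp local [-48.3   1.1  41.2] F local [ 0.2 -0.3 -0.1] grip 0.551
turn [-0.0007  0.0022 -0.0001]
shift [-1.1 -1.   2.8]
```

play_rows(
  plan=[
    [-1, -1, 0, 0, 0, 0, 0.1],
    [0, 0, 0, 0, 0, 0, -1],
    [0, 0, 0, 0, 0, 0, -1],
  ],
)

```text
time_s: 15.23
eef_pos: [473.7, 378.4, 40.9]
ee_rot: [0.001, -0.171, 0.985, 0.0]
force: [-1.3, -0.0, 0.6]
grip_width: 0.358
```

play_rows(
  plan=[
    [0, 0, 0, 0, 0, 0, -1],
  ],
)

```text
time_s: 15.32
eef_pos: [473.7, 378.4, 40.9]
ee_rot: [0.001, -0.171, 0.985, 0.0]
force: [0.2, 0.7, -1.6]
grip_width: 0.359
```

play_rows(
  plan=[
    [0, 0, 0, 0, 0, 0, -1],
  ],
)

```text
time_s: 15.4
eef_pos: [473.7, 378.4, 40.9]
ee_rot: [0.001, -0.171, 0.985, 0.0]
force: [-0.4, 0.7, -0.4]
grip_width: 0.361
```

```bash
python3 -c "
from h import *
st([-10,0.3,37],0)"
```

```text
t 15.4 tcp local [-49.7   0.4  40.9] F local [-0.1  0.8 -0.4] grip 0.361
turn [-0.0005  0.0019 -0.0001]
shift [37.5 13.3 -3.9]
```

play_rows(
  plan=[
    [8, 2.9, -1.4, 0, 0, 0, -1],
    [8, 2.9, -1.4, 0, 0, 0, -1],
    [8, 2.9, -1.4, 0, 0, 0, -1],
    [0, 0, 0, 0, 0, 0, -1],
  ],
)

```text
time_s: 15.73
eef_pos: [497.8, 387.2, 36.3]
ee_rot: [0.0, -0.171, 0.985, -0.0]
force: [1.6, 0.6, 1.7]
grip_width: 0.356
```

```bash
python3 -c "
from h import *
st([0,0.3,32.2],0)"
```

```text
t 15.73 tcp local [-24.1   0.6  36.3] F local [ 1.7 -0.   1.7] grip 0.356
turn [ 0.0001  0.0006 -0.0003]
shift [22.8  7.8 -4.1]
```

play_rows(
  plan=[
    [7.6, 2.6, -1.4, 0, 0, 0, -1],
    [7.6, 2.6, -1.4, 0, 0, 0, -1],
    [6, 2.1, -1, 0, 0, 0, -1],
    [0, 0, 0, 0, 0, 0, -1],
  ],
)

```text
time_s: 16.07
eef_pos: [518.6, 394.5, 32.4]
ee_rot: [-0.0, -0.171, 0.985, -0.0]
force: [0.6, -0.1, 0.3]
grip_width: 0.357
```

```bash
python3 -c "
from h import *
st([5,0.3,31.2],0)"
```

```text
t 16.07 tcp local [-2.   0.5 32.4] F local [ 0.5 -0.3  0.3] grip 0.357
turn [ 0.0007 -0.0008 -0.0005]
shift [ 6.7  2.2 -1.2]
```

play_rows(
  plan=[
    [5, 1.7, -0.9, 0, 0, 0, -1],
    [5, 1.7, -0.6, 0.004, -0.012, 0, -1],
    [0, 0, 0, 0, 0, 0, -1],
  ],
)

```text
time_s: 16.32
eef_pos: [526.1, 397.4, 31.7]
ee_rot: [0.002, -0.171, 0.985, -0.0]
force: [-1.0, -0.8, -1.7]
grip_width: 0.359
```

```bash
python3 -c "
from h import *
st([19.7,0.3,29.8],-2.3)"
```

```text
t 16.32 tcp local [ 6.   0.7 31.7] F local [-1.2 -0.4 -1.7] grip 0.359
turn [ 0.0133 -0.0334 -0.0012]
shift [13.   4.2 -1.9]
```

play_rows(
  plan=[
    [5, 1.6, -0.7, 0.004, -0.011, 0, -1],
    [5, 1.6, -0.7, 0.004, -0.011, 0, -1],
    [4, 1.3, -0.5, 0.004, -0.011, 0, -1],
    [0, 0, 0, 0, 0, 0, -1],
  ],
)

```text
time_s: 16.65
eef_pos: [533.6, 399.9, 31.8]
ee_rot: [0.01, -0.172, 0.985, 0.0]
force: [-0.9, -1.4, -1.2]
grip_width: 0.359
```

```bash
python3 -c "
from h import *
st([19.7,0.3,29.8],-2.3)"
```

```text
t 16.65 tcp local [13.9  0.6 31.8] F local [-1.3 -1.  -1.2] grip 0.359
turn [ 0.0098 -0.0177 -0.0023]
shift [ 5.6  1.7 -2. ]
```

Run:
```python
from h import *
import pickle
d=cap('wrist','w5.png'); pickle.dump(d,open('w5.pkl','wb'))
for x,z in((5,40),(75,40),(15,51)): print(x,proj(d,O+E3[0]*x+[0,0,z]))
s=cap('scene');pickle.dump(s,open('s5.pkl','wb'));x,y=proj(s,O+E3[0]*20+[0,0,30]).astype(int);print(x,y)
A=cv2.resize(d['img'][200:480,160:480],None,fx=1.25,fy=1.25);B=cv2.resize(s['img'][y-50:y+50,x-57:x+57],(399,350),interpolation=cv2.INTER_CUBIC)
cv2.imwrite('pics/m5.png',np.hstack([A[:350],B]))
```

```text
5 [311.65032075 299.5968419 ]
75 [311.80875011 442.34441436]
15 [311.25014791 338.07900445]
287 275
```

View pics/m5.png

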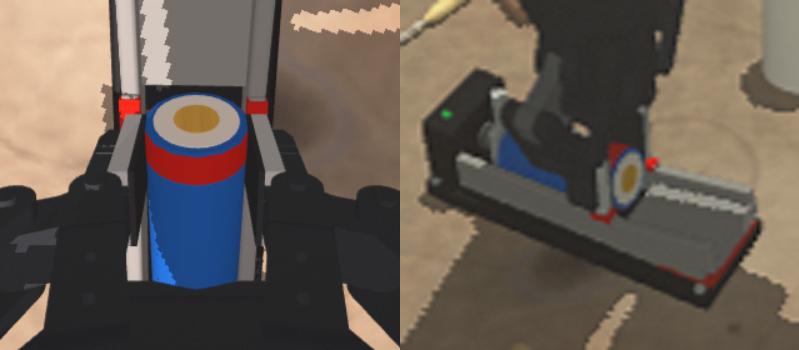

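The wrist crop shows the red end at crop (195,95), just at the ramp edge by the red marks, gripped and over the bay. I'll work out how far past the edge it is.

Run:
```python
from h import *
import pickle
d=pickle.load(open('w5.pkl','rb'))
f=lambda u,v,z:np.round(E3@(onz(d,160+u/1.25,200+v/1.25,z)-O),1)
print('disc centre (axis z 38)',f(196,118,38),f(196,118,36)); print('top rim',f(196,95,53),f(196,95,51)); print('red/blue top',f(196,185,52),f(196,185,50))
print('ramp edge',f(196,86,22))
```

```text
disc centre (axis z 38) [ 3.8  2.  38. ] [ 4.8  2.  36. ]
top rim [-10.6   2.   53. ] [-9.7  2.  51. ]
red/blue top [18.5  2.  52. ] [19.9  2.  50. ]
ramp edge [-0.3  1.9 22. ]
```

play_rows(
  plan=[
    [6, 2.1, -1.5, 0.004, -0.01, 0, -1],
    [6, 2.1, -1.5, 0.004, -0.01, 0, -1],
  ],
)

```text
time_s: 16.92
eef_pos: [540.7, 402.5, 31.5]
ee_rot: [0.014, -0.172, 0.985, 0.0]
force: [-17.1, -11.3, 25.8]
grip_width: 0.353
```

```bash
python3 -c "
from h import *
st([20,0.3,29.8],-2.3)"
```

```text
t 16.92 tcp local [21.5  0.7 31.5] F local [-19.9  -4.9  25.8] grip 0.353
turn [ 0.0082 -0.0109 -0.003 ]
shift [-1.3 -0.8 -1.7]
```

The finger tips now rest on the bay walls (25 N up), so this grip can't tip the cell any lower. I'll back off to unload the spring and release the cell on the ramp. Then I'll push it with the closed fingertips, tilted, on the upper rim of the red end, which drives it forward and down.

play_rows(
  plan=[
    [-4, -1.4, 2, 0, 0, 0, -1],
    [-7, -2.5, 1, 0, 0.01, 0, -1],
    [-7, -2.5, 1, 0, 0.01, 0, -1],
    [-2, -0.7, 0, 0, 0, 0, -1],
    [0, 0, 0, 0, 0, 0, -1],
  ],
)

```text
time_s: 17.33
eef_pos: [517.5, 394.2, 34.0]
ee_rot: [0.0, -0.172, 0.985, 0.001]
force: [-0.1, -0.0, -2.4]
grip_width: 0.363
```

```bash
python3 -c "
from h import *
st([0,0.3,32],0)"
```

```text
t 17.33 tcp local [-3.2  0.6 34. ] F local [-0.1 -0.  -2.4] grip 0.363
turn [-0.003   0.0001 -0.0032]
shift [ 3.1  0.8 -2. ]
```

play_rows(
  plan=[
    [0, 0, -1.5, 0, 0, 0, -1],
    [0, 0, 0, 0, 0, 0, 0],
    [0, 0, 0, 0, 0, 0, 0],
    [0, 0, 0, 0, 0, 0, 0.1],
    [0, 0, 25, 0, 0, 0, 0.1],
  ],
)

```text
time_s: 17.75
eef_pos: [517.4, 393.7, 54.1]
ee_rot: [-0.001, -0.172, 0.985, 0.001]
force: [-0.0, -0.7, -0.5]
grip_width: 0.551
```

play_rows(
  plan=[
    [0, 0, 35, 0, 0, 0, -1],
    [-15, -5, 35, 0.0377, -0.1055, 0, -1],
    [-15, -5, 20, 0.0377, -0.1055, 0, -1],
    [-15, -5, 0, 0.0377, -0.1055, 0, -1],
    [-10, -4, 0, 0.0377, -0.1055, 0, -1],
  ],
)

```text
time_s: 18.17
eef_pos: [468.5, 376.2, 152.9]
ee_rot: [0.231, -0.166, 0.958, 0.043]
force: [1.2, 0.5, 0.3]
grip_width: -0.003
```

play_rows(
  plan=[
    [0, 0, 0, 0.0377, -0.1055, 0, -1],
    [0, 0, 0, 0.0377, -0.1055, 0, -1],
    [0, 0, 0, 0.0377, -0.1055, 0, -1],
    [0, 0, 0, 0, 0, 0, -1],
  ],
)

```text
time_s: 18.5
eef_pos: [468.6, 371.3, 155.0]
ee_rot: [0.35, -0.156, 0.922, 0.055]
force: [-0.7, 0.4, 0.7]
grip_width: -0.002
```

Run:
```python
from h import *
import pickle
st([-45,0,90],-45)
print(sense()['joints'])
d=cap('wrist','w6.png'); pickle.dump(d,open('w6.pkl','wb'))
s=cap('scene');pickle.dump(s,open('s6.pkl','wb'));x,y=proj(s,O+E3[0]*10+[0,0,50]).astype(int)
B=cv2.resize(s['img'][y-65:y+55,x-70:x+67],(400,350),interpolation=cv2.INTER_CUBIC)
cv2.imwrite('pics/m6.png',np.hstack([cv2.resize(d['img'],(400,300)),B[:300]]))
```

```text
t 18.5 tcp local [-56.9  -4.5 155. ] F local [-0.5  0.6  0.7] grip -0.002
turn [ 0.0283 -0.054   0.0107]
shift [  9.7   8.2 -65. ]
[ 0.53474549  0.31307355  1.91172798 -0.61030374  0.24600226 -0.82834462]
```

View pics/m6.png

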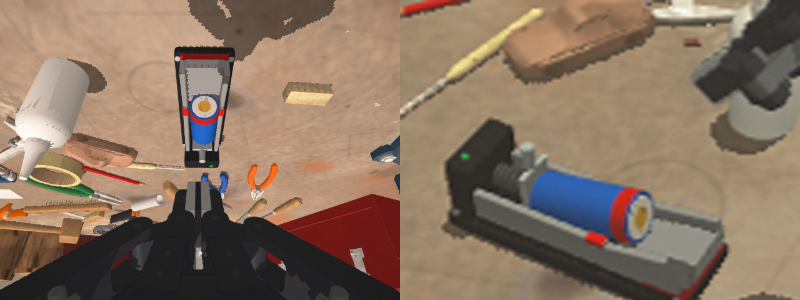

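The wrist and scene views show the cell resting on the ramp edge with its plain end at the spring and its red face (wrist (204,106)) just behind the red marks. j5 is getting low, so I'll use less tilt (~28°). Next I'll locate the rim.

Run:
```python
from h import *
import pickle
d=pickle.load(open('w6.pkl','rb'));hsv=cv2.cvtColor(d['img'],cv2.COLOR_BGR2HSV)
m=cv2.inRange(hsv,(12,120,90),(28,255,255));m[:150]=0;m[195:]=0;m[:,305:]=m[:,305:];m[:,:305]=0;m[:,350:]=0
ys,xs=np.nonzero(m);print('brass',xs.mean(),ys.mean(),len(xs))
p=[xs.mean(),ys.mean()]
for z in(40,42): print('face ctr',z,np.round(E3@(onz(d,*p,z)-O),1))
b=cv2.inRange(hsv,(100,120,40),(130,255,255))[:,int(xs.mean())];r=cv2.inRange(hsv,(0,150,60),(6,255,255))[:,int(xs.mean())]
print('blue rows',[i for i in range(150,230) if b[i]],'red rows',[i for i in range(150,230) if r[i]])
```

```text
brass 326.4433333333333 169.67333333333335 300
face ctr 40 [-12.1   2.   40. ]
face ctr 42 [-14.4   2.   42. ]
blue rows [151, 152, 189, 190, 191, 192, 200, 201, 202, 203, 204, 205, 206, 207, 208, 209, 210, 211, 212, 213, 214, 215, 216, 217, 218, 219, 220, 221, 222, 223, 224, 225, 226, 227, 228, 229] red rows [194, 195, 196, 197, 198, 199]
```

play_rows(
  plan=[
    [0, 0, -10, -0.0397, 0.111, 0, -1],
    [5, 4, -20, -0.0397, 0.111, 0, -1],
    [5, 4, -10, 0, 0, 0, -1],
    [0, 0, 0, 0, 0, 0, -1],
  ],
)

```text
time_s: 18.93
eef_pos: [482.5, 380.9, 120.1]
ee_rot: [0.258, -0.161, 0.952, 0.039]
force: [-0.1, 0.3, -0.1]
grip_width: -0.003
```

```bash
python3 -c "
from h import *
st([-24,0,85],-28);print(sense()['joints'])"
```

```text
t 18.93 tcp local [-4.060e+01 -1.000e-01  1.201e+02] F local [-0.   0.3 -0.1] grip -0.003
turn [-0.004   0.0392  0.0098]
shift [ 15.6   5.7 -35.1]
[ 0.52079146  0.4222886   1.76259582 -0.2361871   0.44956116 -1.1991749 ]
```

play_rows(
  plan=[
    [10, 4, -15, 0, 0, 0, -1],
    [10, 4, -20, 0, 0, 0, -1],
    [0, 0, -13, 0, 0, 0, -1],
    [0, 0, 0, 0, 0, 0, -1],
  ],
)

```text
time_s: 19.27
eef_pos: [504.4, 390.3, 72.1]
ee_rot: [0.263, -0.161, 0.95, 0.041]
force: [-0.2, 0.3, -0.1]
grip_width: -0.003
```

```bash
python3 -c "
from h import *
st([-9.5,0.5,56.2],-28);print(sense()['joints'])"
```

```text
t 19.27 tcp local [-16.8   1.3  72.1] F local [-0.1  0.3 -0.1] grip -0.003
turn [-0.0096  0.0488  0.0088]
shift [  7.1   1.7 -15.9]
[ 0.51500677  0.53812057  1.73611519 -0.28954843  0.35105777 -1.14587661]
```

play_rows(
  plan=[
    [4, 1, -8, -0.01, 0.045, 0.009, -1],
    [2, 0.5, -4, 0, 0, 0, -1],
    [0, 0, 0, 0, 0, 0, -1],
  ],
)

```text
time_s: 19.52
eef_pos: [510.3, 392.2, 61.1]
ee_rot: [0.242, -0.166, 0.955, 0.041]
force: [0.6, -0.1, 0.4]
grip_width: 0.004
```

```bash
python3 -c "
from h import *
st([-9.5,0.5,56.2],-28);print(sense()['joints'])"
```

```text
t 19.52 tcp local [-10.7   1.1  61.1] F local [ 0.5 -0.3  0.4] grip 0.004
turn [-0.0011  0.007  -0.0012]
shift [ 1.3 -0.2 -4.9]
[ 0.50449101  0.56994125  1.69828757 -0.20359055  0.39051902 -1.24163855]
```

Now for contact on the rim.

play_rows(
  plan=[
    [0.5, 0, -2, 0, 0, 0, -1],
    [0.5, 0, -2, 0, 0, 0, -1],
  ],
)

```text
time_s: 19.68
eef_pos: [511.5, 392.5, 58.7]
ee_rot: [0.244, -0.166, 0.955, 0.042]
force: [0.5, -0.4, -0.2]
grip_width: 0.003
```

play_rows(
  plan=[
    [0.5, 0, -2, 0, 0, 0, -1],
  ],
)

```text
time_s: 19.77
eef_pos: [511.8, 392.6, 57.1]
ee_rot: [0.245, -0.166, 0.954, 0.042]
force: [0.4, -0.4, -0.3]
grip_width: 0.002
```

```bash
python3 -c "
from h import *
st([-9.5,0.5,56.2],-28)"
```

```text
t 19.77 tcp local [-9.1  1.  57.1] F local [ 0.2 -0.5 -0.3] grip 0.002
turn [-0.0032  0.0127 -0.0013]
shift [-0.3 -0.6 -0.9]
```

play_rows(
  plan=[
    [0, 0, -2, 0, 0, 0, -1],
    [0, 0, -1.5, 0, 0, 0, -1],
  ],
)

```text
time_s: 19.93
eef_pos: [512.6, 393.2, 55.4]
ee_rot: [0.247, -0.166, 0.954, 0.043]
force: [-6.3, -4.0, 14.2]
grip_width: -0.0
```

```bash
python3 -c "
from h import *
st([-9.5,0.5,56.2],-28)"
```

```text
t 19.93 tcp local [-8.2  1.3 55.4] F local [-7.3 -1.7 14.2] grip -0.0
turn [-0.0053  0.0171 -0.0017]
shift [-1.  -1.2  0.8]
```

play_rows(
  plan=[
    [4.7, 1.5, -0.6, 0, 0, 0, -1],
    [4.7, 1.5, -0.9, 0, 0, 0, -1],
  ],
)

```text
time_s: 20.1
eef_pos: [521.0, 396.4, 54.6]
ee_rot: [0.247, -0.167, 0.954, 0.043]
force: [-6.0, -2.5, 2.6]
grip_width: 0.001
```

```bash
python3 -c "
from h import *
st([7,0.5,53.3],-28)"
```

```text
t 20.1 tcp local [ 0.8  1.5 54.6] F local [-6.5 -0.3  2.6] grip 0.001
turn [-0.005   0.0172 -0.0024]
shift [ 6.2  1.2 -1.3]
```

play_rows(
  plan=[
    [4.2, 1.4, -2, 0, 0, 0, -1],
  ],
)

```text
time_s: 20.18
eef_pos: [524.8, 397.8, 53.0]
ee_rot: [0.247, -0.167, 0.954, 0.042]
force: [-12.9, -4.8, 14.6]
grip_width: -0.002
```

Run:
```python
from h import *
st([7,0.5,53.3],-28)
d=cap('wrist','w7.png');hsv=cv2.cvtColor(d['img'],cv2.COLOR_BGR2HSV)
m=cv2.inRange(hsv,(12,120,90),(28,255,255));p=proj(d,O+E3[0]*0+[0,0,39]);print(p)
k=np.zeros_like(m);x,y=p.astype(int);k[y-40:y+40,x-30:x+30]=m[y-40:y+40,x-30:x+30];ys,xs=np.nonzero(k)
print(len(xs));
for z in(37,39): print(z,np.round(E3@(onz(d,xs.mean(),ys.mean(),z)-O),1))
s=cap('scene','s7.png')
```

```text
t 20.18 tcp local [ 4.9  1.6 53. ] F local [-13.8  -0.1  14.6] grip -0.002
turn [-0.0047  0.0167 -0.0025]
shift [ 2.3 -0.3  0.3]
[309.87728314 274.8662766 ]
723
37 [ 1.6  2.4 37. ]
39 [-0.9  2.4 39. ]
```

play_rows(
  plan=[
    [4, 1.2, -2, 0, 0, 0, -1],
  ],
)

```text
time_s: 20.37
eef_pos: [529.2, 399.2, 50.7]
ee_rot: [0.247, -0.167, 0.954, 0.043]
force: [-1.5, -1.0, 0.2]
grip_width: -0.0
```

```bash
python3 -c "
from h import *
st([9,0.5,50],-28);print(sense()['joints'][4])"
```

```text
t 20.37 tcp local [ 9.5  1.4 50.7] F local [-1.7 -0.4  0.2] grip -0.0
turn [-0.0051  0.0176 -0.0026]
shift [-0.2 -1.  -0.7]
0.37778391247075915
```

Run:
```python
from h import *
d=cap('wrist','w8.png');x,y=proj(d,O+E3[0]*5+[0,0,40]).astype(int)
s=cap('scene');X,Y=proj(s,O+E3[0]*20+[0,0,40]).astype(int)
A=cv2.resize(d['img'][y-80:y+80,x-90:x+90],(394,350),interpolation=cv2.INTER_CUBIC)
B=cv2.resize(s['img'][Y-40:Y+40,X-45:X+45],(394,350),interpolation=cv2.INTER_CUBIC)
cv2.imwrite('pics/m8.png',np.hstack([A,B]))
```

```text
(no output)
```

View pics/m8.png

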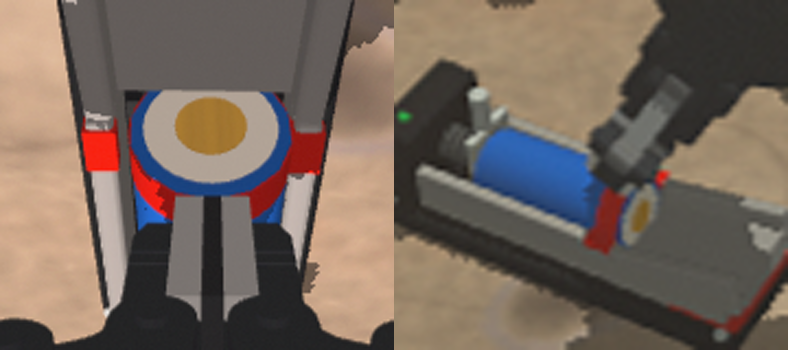

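The wrist view shows the ramp edge (crop row 92) cutting off the bottom of the red face, so the red end is past the edge and dropping into the bay. The fingertips sit on top of the red band, so I'll press straight down.

play_rows(
  plan=[
    [0, 0, -3, 0, 0, 0, -1],
    [0, 0, -2, 0, 0, 0, -1],
  ],
)

```text
time_s: 20.63
eef_pos: [530.6, 399.7, 46.6]
ee_rot: [0.249, -0.166, 0.953, 0.043]
force: [-17.1, -6.6, 26.4]
grip_width: -0.001
```

```bash
python3 -c "
from h import *
st([9,0.5,48],-28)"
```

```text
t 20.63 tcp local [11.   1.3 46.6] F local [-18.3  -0.5  26.4] grip -0.001
turn [-0.0066  0.0204 -0.0023]
shift [-1.6 -1.5  1.4]
```

play_rows(
  plan=[
    [-2, -0.7, 1, 0, 0, 0, -1],
    [-4, -1.4, 3, 0, 0, 0, -1],
    [-5, -1.8, 20, 0, 0, 0, -1],
    [-5, -1.8, 20, 0, 0, 0, -1],
    [0, 0, 0, 0, 0, 0, -1],
  ],
)

```text
time_s: 21.05
eef_pos: [512.9, 393.1, 90.5]
ee_rot: [0.248, -0.166, 0.954, 0.043]
force: [-0.2, -1.0, 0.5]
grip_width: 0.001
```

Run:
```python
from h import *
import pickle
st()
d=cap('wrist','w9.png');pickle.dump(d,open('w9.pkl','wb'));hsv=cv2.cvtColor(d['img'],cv2.COLOR_BGR2HSV)
u,v=proj(d,O+E3[0]*0+[0,0,28]);print('seated face centre px',u,v,'top rim',proj(d,O+[0,0,44]),'edge',proj(d,O+[0,0,22]),'plain top',proj(d,O+E3[0]*70+[0,0,44]))
m=cv2.inRange(hsv,(12,120,90),(28,255,255));x,y=int(u),int(v);k=np.zeros_like(m);k[y-40:y+40,x-40:x+40]=m[y-40:y+40,x-40:x+40];ys,xs=np.nonzero(k);print('brass',len(xs),xs.mean() if len(xs) else 0,ys.min() if len(ys) else 0,ys.max() if len(ys) else 0)
c=int(u)
lab=''.join('B' if (100<=h<=130 and s>100) else 'R' if ((h<7 or h>174) and s>150) else 'W' if s<60 and vv>110 else 'y' if 12<=h<=28 and s>120 else '.' for h,s,vv in hsv[y-60:y+110,c]);print(y-60,lab)
```

```text
t 21.05 tcp local [-7.9  1.1 90.5] F local [-0.5 -0.9  0.5] grip 0.001
turn [-0.1704  0.4784 -0.0023]
seated face centre px 312.1475253470035 218.94711227102817 top rim [311.89921317 240.4299091 ] edge [312.23394207 211.47074583] plain top [312.54808565 315.7629669 ]
brass 351 316.72079772079775 211 226
158 .........................................WWWWWWWWWWW.yyyyyyyyyyyyyyyyWWWWWWWWW.BBBBRRRRRRRRRRRRRRBBBBBBBBBBBBBBBBBBBBBBBBBBBBBBBBBBBBW....................................
```

Run:
```python
from h import *
d=cv2.imread('pics/w9.png')
s=cap('scene');X,Y=proj(s,O+E3[0]*20+[0,0,40]).astype(int)
A=cv2.resize(d[140:350,220:410],(398,440),interpolation=cv2.INTER_CUBIC)
B=cv2.resize(s['img'][Y-45:Y+45,X-41:X+41],(400,440),interpolation=cv2.INTER_CUBIC)
cv2.imwrite('pics/m9.png',np.hstack([A,B]))
```

```text
(no output)
```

View pics/m9.png

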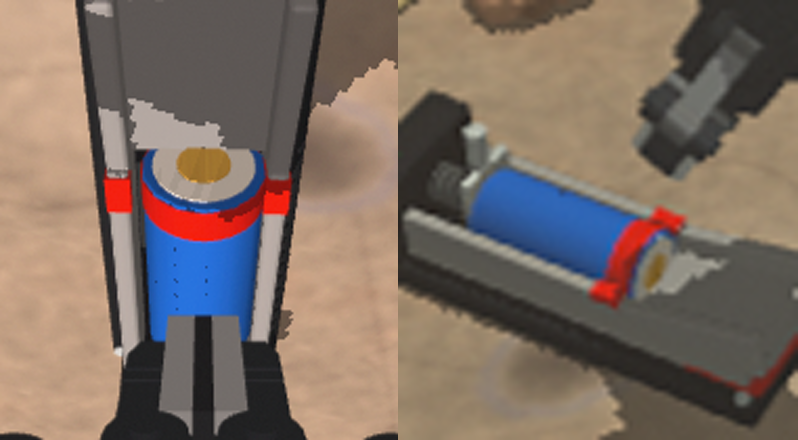

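The cell lies in the bay with its red band at the red marks and its face clipped by the ramp edge at brass height, and the rim is at the predicted row (240). I'll confirm it is seated with a vertical press, which also reads the top height (should be 44 mm).

play_rows(
  plan=[
    [5, 1.5, 0, -0.0412, 0.1154, 0, -1],
    [5, 1.5, 0, -0.0412, 0.1154, 0, -1],
    [5, 1.5, 0, -0.0412, 0.1154, 0, -1],
    [4, 1.5, -5, -0.041, 0.115, 0, -1],
    [0, 0, -10, 0, 0, 0, -1],
  ],
)

```text
time_s: 21.57
eef_pos: [527.2, 396.7, 66.0]
ee_rot: [0.001, -0.173, 0.985, 0.0]
force: [1.1, 0.5, 0.0]
grip_width: -0.0
```

```bash
python3 -c "
from h import *
st([12,0.5,46],0)"
```

```text
t 21.57 tcp local [ 6.8 -0.3 66. ] F local [1.2 0.1 0. ] grip -0.0
turn [-0.001   0.0009 -0.0044]
shift [  4.6   2.5 -20. ]
```

play_rows(
  plan=[
    [4.5, 2.5, -10, 0, 0, -0.004, -1],
    [0, 0, -8, 0, 0, 0, -1],
    [0, 0, -2, 0, 0, 0, -1],
  ],
)

```text
time_s: 21.82
eef_pos: [532.4, 399.1, 43.3]
ee_rot: [0.002, -0.17, 0.985, 0.0]
force: [-18.2, -9.9, 55.0]
grip_width: -0.0
```

play_rows(
  plan=[
    [0, 0, -2, 0, 0, 0, -1],
  ],
)

```text
time_s: 21.9
eef_pos: [532.4, 399.1, 43.6]
ee_rot: [0.004, -0.171, 0.985, 0.0]
force: [-7.9, -6.7, 23.6]
grip_width: -0.0
```

play_rows(
  plan=[
    [0, 0, -2, 0, 0, 0, -1],
  ],
)

```text
time_s: 21.98
eef_pos: [532.3, 399.1, 43.7]
ee_rot: [0.006, -0.171, 0.985, 0.0]
force: [-5.3, -4.1, 20.4]
grip_width: 0.002
```

The top reads 43.7 mm under the press, so the cell is fully home. Now retreating.

play_rows(
  plan=[
    [0, 0, 3, 0, 0, 0, -1],
    [0, 0, 30, 0, 0, 0, -1],
    [0, 0, 40, 0, 0, 0, -1],
    [0, 0, 40, 0, 0, 0, -1],
    [-30, -10, 30, 0, 0, 0, -1],
  ],
)

```text
time_s: 22.4
eef_pos: [499.3, 386.5, 176.5]
ee_rot: [0.002, -0.17, 0.985, -0.003]
force: [-0.2, 0.4, 0.7]
grip_width: -0.003
```

play_rows(
  plan=[
    [-30, -25, 10, 0, 0, 0, 0],
    [-30, -30, 0, 0, 0, 0, 0],
    [-20, -30, 0, 0, 0, 0, 0],
    [-10, -30, 0, 0, 0, 0, 0],
    [0, 0, 0, 0, 0, 0, 0],
  ],
)

```text
time_s: 22.82
eef_pos: [398.9, 267.5, 186.3]
ee_rot: [0.009, -0.173, 0.985, -0.002]
force: [-0.9, 0.2, 0.5]
grip_width: 0.497
```

play_rows(
  plan=[
    [0, 0, 0, 0, 0, 0, 0],
    [0, 0, 0, 0, 0, 0, 0],
    [0, 0, 0, 0, 0, 0, 0],
  ],
)

```text
time_s: 23.07
eef_pos: [397.3, 266.9, 184.3]
ee_rot: [0.01, -0.172, 0.985, -0.002]
force: [0.0, -0.2, -0.2]
grip_width: 0.5
```

Run:
```python
from h import *
import pickle
st()
for n in('scene','top'):
    a=pickle.load(open(n+'1.pkl','rb'));d=cap(n,n+'_end.png')
    df=cv2.absdiff(a['img'],d['img']).max(2)
    for nm,p in dict(bottle=[553,237,0],sand=[500,72,0],clay=[700,284,0]).items():
        x,y=proj(a,p).astype(int);r=16
        t=a['img'][y-r:y+r,x-r:x+r];w=d['img'][y-r-6:y+r+6,x-r-6:x+r+6]
        q=cv2.matchTemplate(w,t,cv2.TM_CCOEFF_NORMED);_,v,_,l=cv2.minMaxLoc(q);print(n,nm,'shift px',l[0]-6,l[1]-6,round(v,3))
    hsv=cv2.cvtColor(d['img'],cv2.COLOR_BGR2HSV);m=cv2.inRange(hsv,(100,110,40),(130,255,255))
    u,v=proj(d,O+E3[0]*40+[0,0,40]).astype(int);k=np.zeros_like(m);k[v-40:v+40,u-40:u+40]=m[v-40:v+40,u-40:u+40]
    cs=cv2.findContours(k,0,2)[0]
    if cs:
        c=max(cs,key=cv2.contourArea);rc=cv2.minAreaRect(c);print('blue ctr local @z38',np.round(E3@(onz(d,*rc[0],38)-O),1),'area',cv2.contourArea(c))
        h=(rc[0]);
```

```text
t 23.07 tcp local [-159.2  -78.8  184.3] F local [-0.1 -0.2 -0.2] grip 0.5
turn [ 0.0006  0.0211 -0.0034]
scene bottle shift px 0 0 0.999
scene sand shift px 2 1 0.711
scene clay shift px 0 0 0.999
blue ctr local @z38 [39.4  6.5 38. ] area 390.0
top bottle shift px 0 0 0.997
top sand shift px 0 0 0.99
top clay shift px 0 0 0.981
blue ctr local @z38 [42.3 -0.8 38. ] area 363.0
```

```bash
python3 -c "
from rig import ctrl; print(ctrl.finish_job())"
```

```text
the job is handed in; nothing more can be done
None
```

The offcut is on the bench and the blue cell is seated flat in the bay, red-banded end at the red-marked fixed contact. I handed the job in with the gripper clear and at rest, about 23 s in; no verdict came back.

**Loading:** My first attempt gripped the cell near its red end, pushed it against the spring and tried to tip it from there. The fingertips came to rest on the bay walls (about 26 N) before the red end could drop, so I backed off and let the cell go on the ramp. I then pushed it with the closed fingertips, tilted, on the top rim of the red end until that end cleared the ramp edge and dropped. A press from above finished it.

**Last checks:**
- **Seating:** under the final press the cell's top read 43.7 mm, against 44 mm when seated. The wrist picture showed the red face just behind the ramp edge. The blue part's centre came out at charger x = 39–42 mm, where about 40 was expected.
- **Bottle, sanding block, clay model:** all three showed no shift in the top view. In the scene view the bottle and clay model also matched. The sanding block matched poorly there (score 0.71, 1–2 px off). That is probably because the cell was next to it in the first picture, but I didn't check further.
- **Force:** the final press briefly read 55 N, fingertip on the cell. That is under the 120 N wrist limit, but over the 40 N limit for the arm and gripper body if fingertips count towards it.
- **Offset:** the wrist camera put the cell about 2 mm to one side of my estimate of the bay's centre line, which is within calibration error.

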